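Put the lapping machine in slow gear

TASK

The glass shop's small lapping machine stands with its gear cover off and both gear knobs up. Put it in slow gear: rock the spindle by the black hand bar on top until a gap between the brass gear teeth comes under the blue knob, and ease the blue knob straight down until it is fully home with its tooth in the gap. Leave the red knob up, and let go of everything.

Things in the scene. Friction and masses are not known exactly. Their poses are not given: they have to be found in the camera images.
- bar (a point): Black hand bar across the top of the upright spindle: 80 x 16 x 25 high (all mm), underside 165 above the table; below it a neck 14 across, and a post 26 across from 158 down. Point: middle of its top face, on the spindle's axis, 190 up; x axis along the bar, z up. It turns with the spindle, under 0.1 N m. Gaps lie under both knobs when it is at 90 or 30 degrees to the line of knobs.
- spindle (a joint): Turn of spindle, bar and dark gear disc (196 across), rad, counter-clockwise from above positive, stops at 3.6 either way. Six brass teeth on the disc (40 wide, tops 76 up, 80 from the axis); in the gaps between, white stripes point outward. Gaps are under both knobs at 0, +-1.047, +-2.094, +-3.142, forgiving 0.16 either way. Stays where left. Start: 0.32 to 0.73, a tooth under each knob.
- slow_top (a point): Blue round gear knob, 36 mm across, 25 high, on a vertical rod in a steel bracket (top 102 up) over the gear rim, 80 from the spindle's axis, on either side. Point: middle of its top face, 155 above the table when up (start), 133 fully home. Slides straight down against about 5 N, stays where left. Its 16 mm round-ended tooth stops hard after 6 mm on a brass tooth, goes home in a gap.
- fast_top (a point): Red gear knob, same as the blue one, straight across the spindle from it, also up; stays up. Point: middle of its top face, 155 above the table. All sits on a fixed green base (250 x 320, 40 high), its long side along the line of knobs, with a low grey motor (70 high) on the robot's side; base turned up to 30 degrees. Loose bowl, glass tube, block and jar stand to the sides.

How it is judged:
At the end, for the whole second after the job is handed in: The blue knob is fully home (its top no higher than 138 mm above the table, within 5 mm of home), its tooth in a gap of the gear (spindle within 0.26 rad of a multiple of 1.047 rad), and the red knob is up (top above 148 mm) (height (world z) of slow_top below 0.138 m and height (world z) of fast_top above 0.148 m and (value of joint spindle between -3.402 and -2.882 rad or value of joint spindle between -2.354 and -1.834 rad or value of joint spindle between -1.307 and -0.787 rad or value of joint spindle between -0.26 and 0.26 rad or value of joint spindle between 0.787 and 1.307 rad or value of joint spindle between 1.834 and 2.354 rad or value of joint spindle between 2.882 and 3.402 rad)); the robot touches nothing.
It fails at once if the red knob is pushed down (more than 7 mm) (height (world z) of fast_top below 0.148 m).
It also fails if it takes over 35 s, if anything falls off the work surface, if the arm or the gripper's body presses on something with over 40 N, if the wrist force passes 120 N, or if a joint passes its speed limit or range.

ROBOT

A 6-joint arm with a two-finger parallel gripper is mounted at the origin on the work surface. World frame = base frame: x ahead of the robot, y to its left, z up, the work surface at z = 0. Lengths are in m, angles in rad, forces in N, time in s.
With the tool pointing down it reaches from about 0.275 to 0.75 m from the base axis. Payload 10.2 kg.
Tool frame: the origin (TCP) lies at the very end of the fingers, on their centre line; the grasp point (between the pads) lies 19 mm behind it; x points along the fingers, y is the direction in which the jaws open and shut, and the axes are right-handed (so a half turn about x gives the same grasp; the last joint's range is limited). The gripper opens to 88 mm and grips with 3 to 60 N. Pads are 18 mm wide; open, the fingers measure 123 mm over their backs; the gripper's body (75 mm by 187 mm) begins 45 mm behind the grasp point.
Start: joints at [-1.454, 0.313, 1.498, -0, 1.331, -0.223], TCP at [0.175, -0.495, 0.239] pointing down, gripper open.
Joint ranges: [-2.94, 2.94], [-0.97, 2.17], [0.19, 2.56], [-1.23, 4.37], [0.02, 3.11], [-2.88, 2.88]. Speed limits (rad/s): [2.39, 2.39, 3.01, 3.14, 3.14, 3.14].

INTERFACE

Orientations are given as a unit quaternion [x, y, z, w].
In Python, from bench import robot gives the robot as it stands. The module is installed in compiled form; this text tells all that it offers. Calls block until the motion is done:
- robot.move_to(position, orientation): joint-space move of the TCP to a pose.
- robot.move_linear(position, frame=None, max_speed=0.15, max_force=None): straight line of the TCP; frame=None keeps the orientation; max_speed is the mean speed in m/s. With max_force (N) it stops when the force on the tool has changed by that much, and returns True; else False.
- robot.goto_joints(angles): joint-space move.
- robot.set_gripper(opening, grasp_force=None): finger opening in m; grasp_force is the grip in N (None keeps the last); returns when the fingers have stopped.
- robot.wait(seconds).
- robot.ik(position, orientation): joint angles nearest the present ones, or None.
- robot.state(): the state.
- robot.camera(name): name is "side" or "top" or "wrist"; returns the picture (480x640x3 uint8, red, green, blue); there is no depth.
- robot.get_calibration(name): a dict with "K" (3x3 intrinsics, pixels), "origin" and "rotation" of the camera in the world. Camera axes: x right, y up, looking along -z (the intrinsics and any distortion apply to the point x, -y, -z); pixel columns grow to the right and rows downward; lengths in m; the calibration is good to about 2 mm. A picture is of the moment at which its call begins: read the wrist's pose just before it. get_calibration takes no time and is no camera call; for the wrist camera it gives the pose at the moment of the call.
A pose or a line that the arm cannot do raises robot.PlanningError and nothing moves.
- robot.job_done(): hands the job in, once; it reports no verdict.
The state is a dict: "time": time; "joint_pos": joint angles; "joint_vel": joint speeds; "tau": joint torques, N m; "eef_pos": TCP position; "tcp_rot": TCP orientation; "wrist_force": force on the tool from outside, world axes, zero at the start; "torque": the same for the moment, N m; "grip_width": finger opening in m.
Only numpy, scipy, OpenCV 4.12 (cv2) and the standard library are available. Lean on these libraries where they do the work, as an engineer would, in place of code of your own. Each camera call takes 0.05 s, during which the arm holds its last target.

## Working session

There is one attempt and no reset: what is moved stays moved. The work goes in short steps, each a Python script; the robot and the scene stay as the last script left them, time stands still between calls to the robot, and variables do not carry over. Pictures are saved under pics/ and viewed, and the job is handed in when it is done.

```bash
mkdir -p pics; python3 - <<'E'
from bench import robot
import cv2
for n in ["top","side"]:
    im=robot.camera(n); cv2.imwrite(f"pics/{n}0.png",im[:,:,::-1]); c=robot.get_calibration(n); print(n,c)
s=robot.state();print(s['time'],s['tcp_rot'],s['eef_pos'])
E
```

```text
top {'K': array([[539.14365642,   0.        , 321.90022515],
       [  0.        , 539.14365642, 231.71050077],
       [  0.        ,   0.        ,   1.        ]]), 'origin': array([0.54890998, 0.01663722, 0.76824262]), 'rotation': array([-0.03459974,  0.00962616,  0.71401997, -0.6992036 ])}
side {'K': array([[461.89826081,   0.        , 322.97116446],
       [  0.        , 461.89826081, 235.91367274],
       [  0.        ,   0.        ,   1.        ]]), 'origin': array([0.40396063, 0.48975164, 0.54106409]), 'rotation': array([-0.09304147,  0.41913014,  0.88549213, -0.17769889])}
0.1 [ 0.69694621  0.1199541  -0.69690594  0.11916   ] [ 0.17494169 -0.49477142  0.23823089]
```

View pics/top0.png

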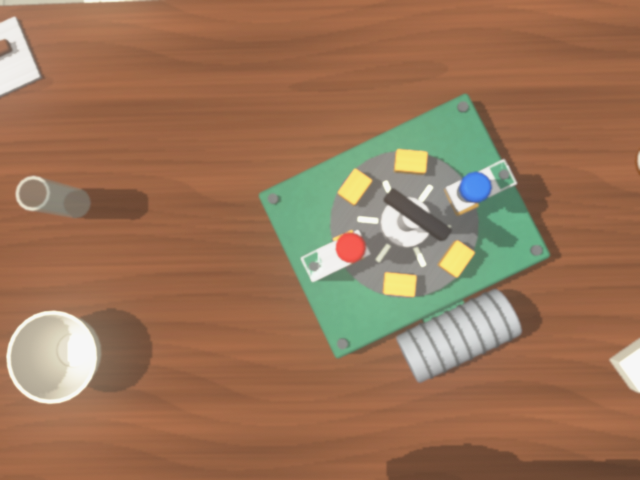

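View pics/side0.png

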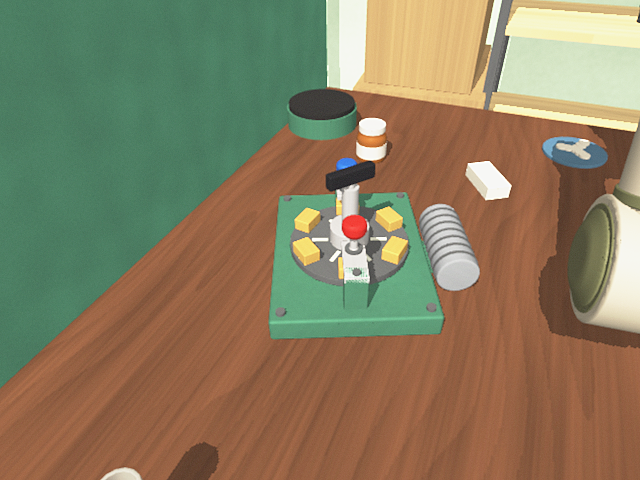

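```bash
cat > h.py <<'E'
import numpy as np, cv2
from scipy.spatial.transform import Rotation as R
def ray(c,uv):
    K=c['K'];d=np.array([(uv[0]-K[0,2])/K[0,0],-(uv[1]-K[1,2])/K[1,1],-1.])
    q=c['rotation'];Rm=R.from_quat(q) if np.shape(q)==(4,) else R.from_matrix(q)
    return np.array(c['origin']),Rm.apply(d)
def onz(c,uv,z):
    o,d=ray(c,uv);return o+d*(z-o[2])/d[2]
def cross(c1,u1,c2,u2):
    o1,d1=ray(c1,u1);o2,d2=ray(c2,u2)
    t=np.linalg.lstsq(np.c_[d1,-d2],o2-o1,rcond=None)[0]
    a,b=o1+d1*t[0],o2+d2*t[1];return (a+b)/2,np.linalg.norm(a-b)
def mask(im,kind,roi):
    h=cv2.cvtColor(im,cv2.COLOR_RGB2HSV);H,S,V=h[...,0],h[...,1],h[...,2]
    m={'red':((H<6)|(H>174))&(S>190)&(V>120),'blue':(H>100)&(H<125)&(S>150)&(V>100),'black':(V<50)}[kind].astype(np.uint8)
    z=np.zeros_like(m);x0,y0,x1,y1=roi;z[y0:y1,x0:x1]=m[y0:y1,x0:x1]
    n,l,st,ce=cv2.connectedComponentsWithStats(z)
    i=1+np.argmax(st[1:,4]);return (l==i).astype(np.uint8),ce[i],st[i]
E
python3 - <<'E'
from h import *
from bench import robot
im=cv2.imread('pics/top0.png')[:,:,::-1].copy();c=robot.get_calibration('top')
roi=(260,90,550,360);P={}
for k,z in [('red',.15),('blue',.15),('black',.186)]:
    m,ce,st=mask(im,k,roi);P[k]=onz(c,ce,z);print(k,ce,st,P[k])
    cn=cv2.findContours(m,0,2)[0][0]
    if k=='black':
        r=cv2.minAreaRect(cn);b=cv2.boxPoints(r);w=[onz(c,p,.19)[:2] for p in b];print(np.round(w,4),[np.linalg.norm(w[i]-w[i-1]) for i in range(4)])
        e=[w[i]-w[i-1] for i in range(4)];e=max(e,key=np.linalg.norm);print('barang',np.degrees(np.arctan2(e[1],e[0])),'rectctr',np.mean(w,0))
    else: 
        (uc,rad)=cv2.minEnclosingCircle(cn);print(uc,rad*( c['origin'][2]-.155)/c['K'][0,0], onz(c,uc,.155))
d=P['blue']-P['red'];print('line',np.degrees(np.arctan2(d[1],d[0])),np.linalg.norm(d),(P['blue']+P['red'])/2)
im=cv2.imread('pics/side0.png')[:,:,::-1].copy();c2=robot.get_calibration('side')
ims=cv2.imread('pics/top0.png')[:,:,::-1].copy()
for k in ['red','blue','black']:
    a=mask(ims,k,roi)[1];b=mask(im,k,(270,140,440,300));print(k,b[1],b[2],cross(c,a,c2,b[1]))
E
```

```text
Traceback (most recent call last):
  File "h.py", line 18, in mask
    i=1+np.argmax(st[1:,4]);return (l==i).astype(np.uint8),ce[i],st[i]
        ~~~~~~~~~^^^^^^^^^^
ValueError: attempt to get argmax of an empty sequence
```

```bash
python3 - <<'E'
import cv2
h=cv2.cvtColor(cv2.imread('pics/top0.png'),cv2.COLOR_BGR2HSV)
for p in [(350,248),(475,187),(417,215),(408,90)]: print(h[p[1],p[0]])
h=cv2.cvtColor(cv2.imread('pics/side0.png'),cv2.COLOR_BGR2HSV)
for p in [(354,226),(346,163),(350,177)]: print(h[p[1],p[0]])
E
```

```text
[  2 169 245]
[108 170 239]
[ 9 28 91]
[ 11 137 160]
[  2 193 247]
[108 183 234]
[170  15  52]
```

```bash
sed -i "s/(S>190)&(V>120)/(S>150)\&(V>150)/; s/(V<50)/(V<(BL))/; s/def mask(im,kind,roi)/def mask(im,kind,roi,BL=75)/" h.py
cat > m.py <<'E'
from h import *
from bench import robot
import sys
def measure(fn,BL=75):
    im=cv2.imread(fn)[:,:,::-1].copy();c=robot.get_calibration('top')
    roi=(260,90,550,360);P={}
    for k,z in [('red',.15),('blue',.15),('black',.186)]:
        m,ce,st=mask(im,k,roi,BL);P[k]=onz(c,ce,z);print(k,ce,st,P[k])
        cn=max(cv2.findContours(m,0,2)[0],key=cv2.contourArea)
        if k=='black':
            r=cv2.minAreaRect(cn);b=cv2.boxPoints(r);w=[onz(c,p,.19)[:2] for p in b];print([np.linalg.norm(w[i]-w[i-1]) for i in range(4)])
            e=[w[i]-w[i-1] for i in range(4)];e=max(e,key=np.linalg.norm);print('barang',np.degrees(np.arctan2(e[1],e[0])),'rectctr',np.mean(w,0))
        else: 
            (uc,rad)=cv2.minEnclosingCircle(cn);print(uc,rad*( c['origin'][2]-.155)/c['K'][0,0], onz(c,uc,.155))
    d=P['blue']-P['red'];print('line',np.degrees(np.arctan2(d[1],d[0])),np.linalg.norm(d),(P['blue']+P['red'])/2)
    return P
E
python3 - <<'E'
from m import *
measure('pics/top0.png')
im=cv2.imread('pics/side0.png')[:,:,::-1].copy();c2=robot.get_calibration('side');c=robot.get_calibration('top')
ims=cv2.imread('pics/top0.png')[:,:,::-1].copy();roi=(260,90,550,360)
for k in ['red','blue','black']:
    a=mask(ims,k,roi)[1];b=mask(im,k,(270,140,440,300));print(k,b[1],b[2],cross(c,a,c2,b[1]))
z=(ims*0)
cv2.imwrite('pics/mk.png',cv2.resize(mask(ims,'black',roi)[0][90:360,260:550]*255,None,fx=2,fy=2))
cv2.imwrite('pics/zoom.png',cv2.resize(ims[90:360,260:550,::-1],None,fx=2.2,fy=2.2))
E
```

```text
red [350.08674304 247.26022913] [337 234  27  28 611] [0.56932394 0.00616183 0.15      ]
(349.6328125, 247.265625) 0.016392859582141033 [0.56916355 0.00676171 0.155     ]
blue [475.         186.73731343] [461 172  30  29 670] [ 0.63554464 -0.13811972  0.15      ]
(475.0454406738281, 186.86363220214844) 0.01701070900936726 [ 0.63469844 -0.1369138   0.155     ]Traceback (most recent call last):
  File "<stdin>", line 2, in <module>
  File "m.py", line 8, in measure
    m,ce,st=mask(im,k,roi,BL);P[k]=onz(c,ce,z);print(k,ce,st,P[k])
            ~~~~^^^^^^^^^^^^^
  File "h.py", line 18, in mask
    i=1+np.argmax(st[1:,4]);return (l==i).astype(np.uint8),ce[i],st[i]
        ~~~~~~~~~^^^^^^^^^^
    return _wrapfunc(a, 'argmax', axis=axis, out=out, **kwds)
    return bound(*args, **kwds)
ValueError: attempt to get argmax of an empty sequence
```

```bash
sed -i 's/BL=75/BL=100/' h.py m.py
python3 - <<'E'
from m import *
measure('pics/top0.png')
im=cv2.imread('pics/side0.png')[:,:,::-1].copy();c2=robot.get_calibration('side');c=robot.get_calibration('top')
ims=cv2.imread('pics/top0.png')[:,:,::-1].copy();roi=(260,90,550,360)
for k in ['red','blue','black']:
    a=mask(ims,k,roi)[1];b=mask(im,k,(300,140,400,300),75);print(k,b[1],b[2],cross(c,a,c2,b[1]))
a=cv2.resize(mask(ims,'black',roi)[0][90:360,260:550]*255,None,fx=1.3,fy=1.3)
b=cv2.resize(ims[90:360,260:550,::-1],None,fx=1.3,fy=1.3)
cv2.imwrite('pics/mk.png',np.hstack([cv2.merge([a]*3),b]))
E
```

```text
red [350.08674304 247.26022913] [337 234  27  28 611] [0.56932394 0.00616183 0.15      ]
(349.6328125, 247.265625) 0.016392859582141033 [0.56916355 0.00676171 0.155     ]
blue [475.         186.73731343] [461 172  30  29 670] [ 0.63554464 -0.13811972  0.15      ]
(475.0454406738281, 186.86363220214844) 0.01701070900936726 [ 0.63469844 -0.1369138   0.155     ]
black [418.67771639 215.70073665] [ 385  190   67   51 1086] [ 0.6005904  -0.06783058  0.186     ]
[np.float64(0.07794553315507553), np.float64(0.019028002427114755), np.float64(0.07801947539257308), np.float64(0.018858281225159312)]
barang -128.28447242876354 rectctr [ 0.60132377 -0.06657966]
line -65.34636119592678 0.1587524737749172 [ 0.60243429 -0.06597895  0.15      ]
red [354.04453441 226.42712551] [342 215  25  24 494] (array([0.56979722, 0.00610183, 0.14231464]), np.float64(0.00046078960261374154))
blue [345.12345679 163.30864198] [337 158  20  13 162] (array([ 0.63690122, -0.13734519,  0.15113469]), np.float64(0.003181302845986681))
black [349.82407407 175.46412037] [326 161  49  30 864] (array([ 0.6032888 , -0.06892341,  0.17465797]), np.float64(0.003556595940838638))
```

View pics/mk.png

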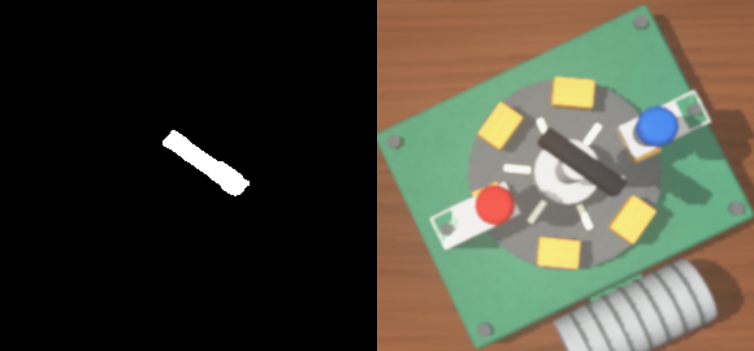

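```bash
cat >> h.py <<'E'
def down(deg):  # jaw axis (tool y) at world angle deg, tool x down
    a=np.radians(deg);y=np.array([np.cos(a),np.sin(a),0]);x=np.array([0,0,-1.]);return R.from_matrix(np.c_[x,y,np.cross(x,y)]).as_quat()
E
python3 - <<'E'
from h import *
from bench import robot
C=[.6022,-.0667]
for a in (-38.3,141.7):
    for d in (0,-27):
        print(a,d,np.round(robot.ik(np.array(C+[.168]),down(a+d)),3) if robot.ik(np.array(C+[.168]),down(a+d)) is not None else None)
for a in (24.7,204.7):
    q=robot.ik(np.array([.6355,-.1375,.14]),down(a));print(a,q)
print(robot.state()['time'])
E
```

```text
-38.3 0 [-0.303  0.548  1.337 -0.     1.256  0.365]
-38.3 -27 [-0.303  0.548  1.337 -0.     1.256  0.836]
141.7 0 [-0.303  0.548  1.337 -0.     1.256 -2.777]
141.7 -27 [-0.303  0.548  1.337 -0.     1.256 -2.305]
24.7 [-3.92914976e-01  6.70220278e-01  1.20780525e+00 -4.44089210e-16
  1.26356712e+00 -8.24011301e-01]
204.7 [-3.92914976e-01  6.70220278e-01  1.20780525e+00 -4.44089210e-16
  1.26356712e+00  2.31758135e+00]
0.1
```

```bash
python3 - <<'E'
from h import *
from bench import robot
C=[.6022,-.0667]
robot.move_to(np.array(C+[.28]),down(-38.3))
robot.set_gripper(.05)
print(robot.move_linear(np.array(C+[.168]),max_speed=.1,max_force=12))
s=robot.state();print(s['time'],s['eef_pos'],s['wrist_force'])
cv2.imwrite('pics/g1.png',robot.camera('side')[:,:,::-1]);
robot.set_gripper(0.0,15)
s=robot.state();print(s['time'],s['grip_width'],s['wrist_force'])
cv2.imwrite('pics/g2.png',robot.camera('side')[:,:,::-1])
E
```

```text
False
4.25 [ 0.60247958 -0.06676077  0.16866964] [-0.32370057  0.12332448  0.37785849]
4.9083 0.015860090547835652 [-4.73971052  2.43043682  1.92740405]
```

View pics/g2.png

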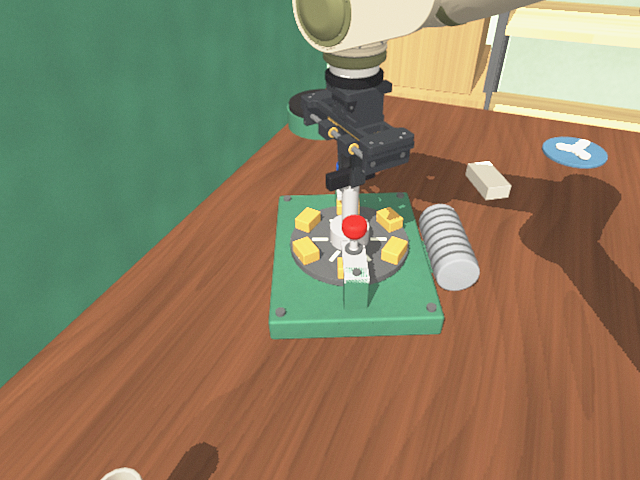

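The side view shows the fingers closed on the bar at about (350,175), and the 15.9 mm width matches the 16 mm bar. I'll turn it -27°.

```bash
python3 - <<'E'
from h import *
from bench import robot
p=robot.state()['eef_pos']
C=[.6022,-.0667]
try:
    print(robot.move_linear(np.array(C+[.168]),down(-65.3),max_force=25))
except Exception as e:
    print(repr(e)); robot.move_to(np.array(C+[.168]),down(-65.3))
s=robot.state();print(s['time'],s['eef_pos'],s['wrist_force'],s['torque'],s['grip_width'],R.from_quat(s['tcp_rot']).as_matrix()[:,1])
robot.set_gripper(.05)
robot.move_linear(np.array(C+[.26]),max_speed=.12)
B=[.6355,-.1375]
robot.move_to(np.array(B+[.23]),down(24.7))
robot.set_gripper(0)
cv2.imwrite('pics/t1.png',robot.camera('top')[:,:,::-1])
cv2.imwrite('pics/s1.png',robot.camera('side')[:,:,::-1])
s=robot.state();print(s['time'],s['eef_pos'],s['wrist_force'])
E
```

```text
False
5.5833 [ 0.60127716 -0.06557922  0.16800701] [-5.77957134  5.26812041  3.88635492] [ 0.95257763  1.06957567 -0.05279534] 0.015876274148513482 [ 0.41812448 -0.90838482 -0.00298959]
9.5583 [ 0.63548198 -0.13752469  0.2299699 ] [ 0.28912417 -0.62438716  0.28490639]
```

View pics/t1.png

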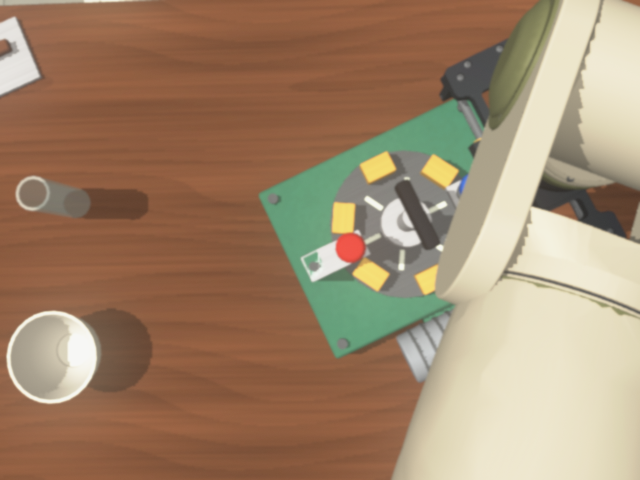

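View pics/s1.png

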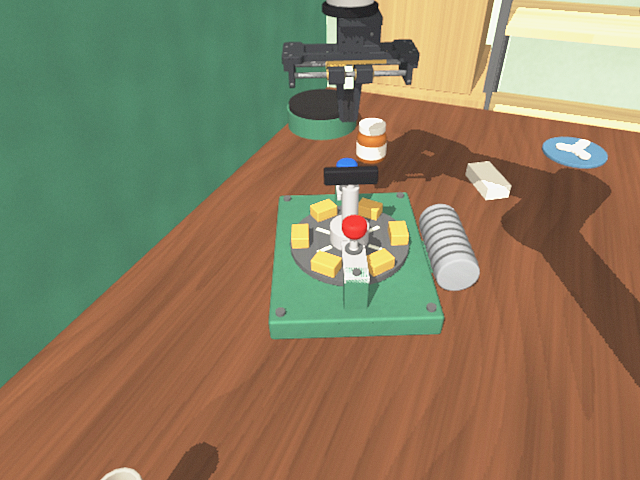

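The top view shows a white stripe at (373,238) pointing at the red knob, the bar square to the line of knobs, and a gap on the blue side. Next I'll press the blue knob.

```bash
python3 - <<'E'
from h import *
from bench import robot
B=[.6355,-.1375]
robot.move_linear(np.array(B+[.165]),max_speed=.12,max_force=15)
for z in (.147,.131):
    r=robot.move_linear(np.array(B+[z]),max_speed=.03,max_force=20)
    s=robot.state();print(r,s['time'],s['eef_pos'],s['wrist_force'])
    if r: break
E
```

```text
False 11.0 [ 0.6353621  -0.13743195  0.14675349] [0.72864143 0.23246113 0.86459334]
True 11.4833 [ 0.63561882 -0.13753497  0.13340174] [ 0.06351966 -0.1230723   6.23834395]
```

```bash
python3 - <<'E'
from m import *
B=[.6355,-.1375]
robot.move_linear(np.array(B+[.25]),max_speed=.12)
robot.goto_joints([-1.454,.313,1.498,0,1.331,-.223])
cv2.imwrite('pics/t2.png',robot.camera('top')[:,:,::-1])
cv2.imwrite('pics/s2.png',robot.camera('side')[:,:,::-1])
s=robot.state();print(s['time'],s['wrist_force'])
measure('pics/t2.png')
a,b=[cv2.imread(f'pics/s{i}.png')[130:300,280:430] for i in (1,2)]
cv2.imwrite('pics/cmp.png',cv2.resize(np.hstack([a,b]),None,fx=2.6,fy=2.6))
c=robot.get_calibration('top');c2=robot.get_calibration('side')
T=[mask(cv2.imread(f'pics/t2.png')[:,:,::-1].copy(),k,(260,90,550,360))[1] for k in('red','blue')]
for i,k in enumerate(('red','blue')):
    b=mask(cv2.imread('pics/s2.png')[:,:,::-1].copy(),k,(300,140,400,300));print(k,b[1:],cross(c,T[i],c2,b[1]))
E
```

```text
14.8 [ 0.17479507  0.09668723 -0.07959312]
red [350.07364975 247.30769231] [337 234  27  28 611] [0.56926989 0.00617806 0.15      ]
(349.5, 247.5) 0.016265878171627095 [0.56890046 0.00691853 0.155     ]
blue [470.50741351 189.43327842] [457 176  28  28 607] [ 0.6325684  -0.13291528  0.15      ]
(470.5416564941406, 189.4166717529297) 0.016111396289398845 [ 0.63190982 -0.13174497  0.155     ]
black [417.28165138 214.95504587] [ 395  181   44   68 1090] [ 0.60143155 -0.06635978  0.186     ]
[np.float64(0.07749640998215643), np.float64(0.018749157055476903), np.float64(0.07748767217145669), np.float64(0.018569956972643648)]
barang 24.73328632000169 rectctr [ 0.60173542 -0.06542664]
line -65.5306971202854 0.15281903953627163 [ 0.60091915 -0.06336861  0.15      ]
red (array([353.99185336, 226.49694501]), array([342, 215,  25,  24, 491], dtype=int32)) (array([0.56980029, 0.00613388, 0.14220825]), np.float64(0.0005747698455860368))
blue (array([340.16666667, 185.66666667]), array([339, 185,   3,   3,   6], dtype=int32)) (array([ 0.6438096 , -0.14289561,  0.10208452]), np.float64(0.01003326806427999))
```

View pics/t2.png

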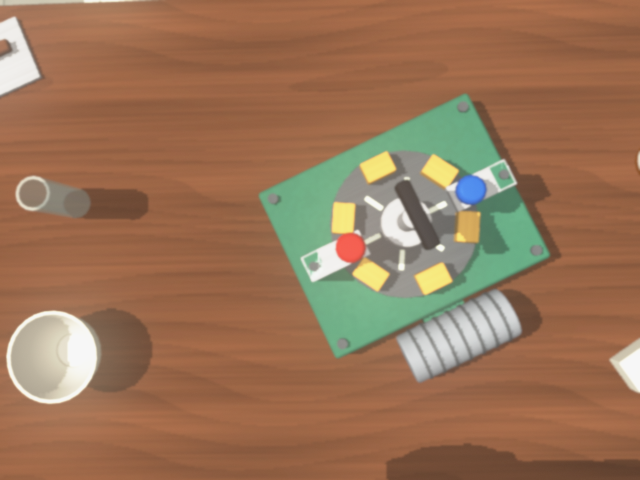

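View pics/cmp.png

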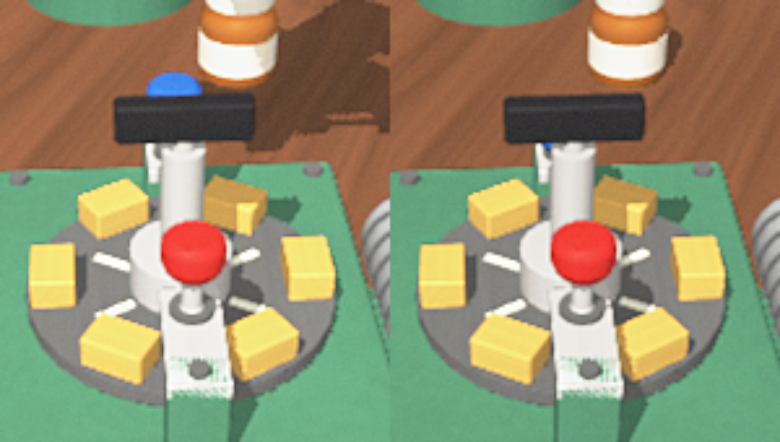

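The blue knob moved inward from (475,187) to (470.5,189.4). That is about 160 px down to 154.5 px from the image centre, a drop of about 22 mm. The bar is within 0.3° of square, and the red knob is unchanged. I'll hand the job in.

```bash
python3 - <<'E'
from bench import robot
robot.job_done(); print(robot.state()['time'])
E
```

```text
the job is handed in; nothing more can be done
the job is handed in; nothing more can be done
```

The machine is in slow gear: the blue knob is fully home, the red knob is still up, and the arm is back at its start pose touching nothing. I handed the job in at about 15 s of the 35 s allowed; it gave no verdict.

**What I did:** I gripped the bar and turned the spindle from about +0.47 rad to about 0. Then I let go and pressed the blue knob down with closed fingers. The fingers stopped firmly on the force limit at 133.4 mm, against 133 mm for fully home.

**Last checks:**
- **Spindle:** the bar is 90.3° to the line of knobs, so the spindle is within about 0.01 rad of 0 (allowed: 0.26).
- **Blue knob:** the top camera shows it dropped about 22 mm, which is its full travel.
- **Red knob:** it has not moved in either view, to within 0.1 px.

**Checks that disagreed or failed:**
- **Side view of the blue knob:** the bar hides nearly all of it after the press, so the two-camera height for it (102 mm) is not usable. Its height rests on the top view and the fingertip height.
- **Red knob height:** the two-camera reading was about 142 mm both before and after. That is low because it uses the centre of the whole visible knob, so I relied on it not changing.
- **Press force:** between pushing steps, with the knob about 8 mm down, I read only 0.9 N rather than the expected 5 N.

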